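# Slide a bisque plate into the roll-top drying box

### The job

Roll the cover of the roll-top drying box fully open, then push the pink bisque plate that stands on the marble across the shelf and in through the mouth of the box until it sits centred on the round cork mat, and roll the cover fully shut over it. The bisque is fragile: keep the plate flat on the marble and push it gently, never gripping or lifting it. Leave the cup, the spur, the brush and the other plate where they are.

Things in the scene. Friction and masses are not known exactly. Their poses are not given: they have to be found in the camera images.
- plate: Pink unglazed round dessert plate on the marble, the one to be pushed: 140 mm across the rim, 22 mm high, flaring from a smaller foot to the rim, about 0.25 kg. Origin: centre of its underside; z up; yaw means nothing.
- spare_plate: An equal pink plate that rests on the turntable; leave it. Origin: centre of its underside.
- cup: Shino-glazed yunomi cup without handle, 66 mm across, 82 mm high, loose, to be left alone. It or the spur stands in the way between plate and box. Origin: centre of its underside.
- spur: Grey ceramic three-armed kiln spur, loose, fits in a circle of 66 mm diameter, 24 mm high, to be left alone. Origin: centre of its underside.
- brush: Loose glaze brush lying flat, 190 mm long and 9 mm thick, wooden handle to its -x end and rubber tip to +x, to be left alone. Origin: centre of its underside.
- turntable: Cast-iron banding turntable, fixed to the shelf; its round head is 180 mm across and its top is 70 mm high. Origin: centre of the underside.
- drybox: Fixed wooden roll-top drying box, a half cylinder of radius 139 mm lying along its own x axis, 210 mm wide over its two 10 mm side cheeks (half discs, 190 mm clear between them), 139 mm high. Origin: on the marble below the cylinder's axis (the cover's axis of turning is the box's x axis, at z = 0). Its mouth faces its own -y; the rear (+y) half is closed. It has no floor or threshold: the marble runs through. Yaw within about 0.15 rad of the world axes.
- mat_centre (a point): Centre of the round flat cork mat, 150 mm across and flush with the marble (nothing to climb), inside the box: 30 mm from the box's origin to its own -y, 100 mm inside the mouth.
- cover (a joint): Angle of the slatted curved cover (outer radius 130 mm, 186 mm wide) about the box's x axis, rad: 0 shut, with its lower lip just over the marble at the mouth; 1.36 fully open, with the lip risen to the top of the box so that the front half is open from above as well. It turns the lip up and back towards +y, stays where it is left (stiff: about 3 to 6 N at the tab) and may start ajar.
- tab (a point): Grip point on the cover's dark wooden pull tab: a flat fin 16 mm wide along the box's x, 14 mm thick, that stands out 49 mm radially from the middle of the cover. The point is on the fin 160 mm from the cover's axis and 19 mm from its outer end, at an angle of 0.244 rad + the cover's angle up from the box's -y direction: 39 mm high when shut, straight up and 160 mm high when open. Fingers can straddle it from above along the box's x and it can turn between them.
Not all that is in view belongs to the job. Leave any green look-alike of the plate alone.

How it is judged (in metres and radians):
On the way, in this order (a step that is already met when the one before it is completed fails the run):
1. the cover is rolled open (value of joint cover above 1.1 rad), for 0.2 s.
2. the plate is on the mat with the cover open (horizontal distance between plate and mat_centre below 0.02 m and value of joint cover above 0.9 rad), for 0.2 s.
At the end, for the whole second after the job is handed in: The plate rests flat on the marble, centred on the mat within 20 mm, and the cover is shut over it to within 0.08 rad (about 10 mm at the lip) (value of joint cover below 0.08 rad and horizontal distance between plate and mat_centre below 0.02 m and angle between plate's own z axis and vertical below 0.05 rad and height (world z) of plate below 0.005 m and linear speed of plate below 0.01 m/s); the robot touches nothing.
It fails at once if the plate is lifted or tipped (height (world z) of plate above 0.012 m or angle between plate's own z axis and vertical above 0.2 rad).
It fails at once if the plate is gripped or pushed with more than 20 N (contact force between the fingers and plate above 20 N).
It fails at once if the cup is moved by more than 20 mm or tipped (distance of cup from where it was at the start of the episode above 0.02 m or angle between cup's own z axis and vertical above 0.4 rad).
It fails at once if the spur, the brush or the other plate is moved by more than 20 mm (distance of any of spur, brush, spare_plate from where it was at the start of the episode above 0.02 m).
It also fails if it takes over 72 s, if anything falls off the work surface, if the arm or the gripper's body presses on something with over 40 N, if the wrist force passes 120 N, or if a joint passes its speed limit or range.

### The arm

A 6-joint arm with a two-finger parallel gripper is mounted at the origin on the work surface. World frame = base frame: x ahead of the robot, y to its left, z up, the work surface at z = 0. Lengths are in m, angles in degrees, forces in N, time in s.
With the tool pointing down it reaches from about 0.275 to 0.875 m from the base axis. Payload 12.5 kg.
Tool frame: the origin (TCP) lies midway between the tips of the shut fingers; the grasp point (between the pads) lies 19 mm behind it; z points along the fingers, y is the line along which they close (so a half turn about z gives the same grasp; the last joint's range is limited). The gripper opens to 85 mm and grips with 20 to 120 N. Pads are 22 mm wide; open, the fingers measure 114 mm over their backs; the gripper's body (76 mm by 85 mm) begins 54 mm behind the grasp point. The pads swing forward as they close: fully open they stand 13 mm farther back than shut.
Start: joints at [-75.321, 20.094, 94.641, -0, 65.266, -4.847], TCP at [0.184, -0.518, 0.231] pointing down, gripper open.
Joint ranges: [-157.81, 157.81], [-45, 120.19], [0.68, 151.7], [-89.99, 269.99], [4.06, 180], [-164.3, 164.3]. Speed limits (degrees/s): [127.2, 127.2, 159.86, 180, 180, 180].

### API

Orientations are given as [roll, pitch, yaw] about the fixed x, y, z axes, in that order (R = Rz(yaw) Ry(pitch) Rx(roll)).
In Python, from station import manip gives the robot as it stands.
- The arm moves only by the tool step_arm, never from a script. Its argument "plan" is a list of rows, each a list of 7 numbers: the shift along the tool's x, y, z in units of 50 mm (1.0 is 50 mm), then the turn, a rotation vector about the tool's x, y, z in units of 8 degrees (1.0 is 8 degrees), then the finger opening in mm, from 0 to 85.4. In form: [[dx, dy, dz, rx, ry, rz, gripper], ...]. A call has 1 to 8 rows; each row shifts and turns the commanded pose from where the row before left it, along the tool's axes as they then stand; what a row does not reach is not made up. A row lasts 1/10 s, in which the tool goes at most 50 mm and 8.59 degrees, less where a joint would pass 70% of its speed; a pose out of reach is approached as far as the arm can. A call is refused whole if a number of a shift passes 1 or a number of a turn 1, either way. A call with a gripper value outside its range is refused whole. The fingers move at their own pace and stop on an object; "squeeze" is the grip in N (left out, the last holds). Time passes only in rows, so rows that do not move let the fingers close. It gives the time, the measured TCP pose, the force, the opening and the grip force at its end, in the units of the state.
- manip.read_state(): the state, without advancing time (a new reading comes with each control period).
- manip.capture(name): name is "scene" or "side" or "wrist"; returns a dict with "color" (480x640x3 uint8, blue, green, red), "K" (3x3 intrinsics, pixels), "origin" and "attitude" of the camera in the world; the wrist camera has in their place "mount" (4x4, takes a point from camera to tool coordinates, whose origin is the TCP and whose axes are the flange's). Camera axes: x right, y up, looking along -z (the intrinsics and any distortion apply to the point x, -y, -z); pixel columns grow to the right and rows downward; lengths in m; the calibration is good to about 2 mm. A picture is of the moment at which its call begins: read the wrist's pose just before it. There is no depth.
- manip.hand_in(): hands the job in; it is judged then, once.
The state is a dict: "time_s": time; "joint_positions": joint angles; "dq": joint speeds; "tau": joint torques, N m; "eef_pos": TCP position; "tcp_rot": TCP orientation; "force": force on the tool from outside, world axes, zero at the start; "torque": the same for the moment, N m; "opening": finger opening in m; "gripper_force": force on a finger pad.
Only numpy, scipy, OpenCV 4.12 (cv2) and the standard library are available. Lean on these libraries where they do the work, as an engineer would, in place of code of your own. Each camera call takes 0.05 s, during which the arm holds its last target. There are 200 camera calls.

## Working session

There is one attempt and no reset: what is moved stays moved. The work goes in short steps, Python scripts to look and compute and a tool call to move; the robot and the scene stay as the last step left them, time stands still between calls to the robot, and variables do not carry over. Pictures are saved under pics/ and viewed, at most 13 in all, crops included, and the job is handed in when it is done.

Besides the shell and the picture viewer there is one more tool, called after ">>>" as name(argument=value, ...) on one line, values as JSON. step_arm: Moves the arm, as the interface text tells. Its arguments: {"type":"object","properties":{"plan":{"type":"array"},"squeeze":{"type":"number"}},"required":["plan"]}

```bash
mkdir -p pics
python3 - <<'E'
from station import manip
import cv2,pickle
d={}
for n in("scene","side","wrist"):
    s=manip.read_state();c=manip.capture(n);d[n]=c;cv2.imwrite(f"pics/{n}0.png",c["color"])
    print(n,{k:v for k,v in c.items() if k!="color"})
print(s)
pickle.dump(d,open("d0.pkl","wb"))
E
```

```text
scene {'K': array([[610.75822879,   0.        , 320.56091196],
       [  0.        , 610.75822879, 234.02657764],
       [  0.        ,   0.        ,   1.        ]]), 'origin': array([ 0.98624435, -0.63187507,  1.00953917]), 'attitude': array([37.95778874, -0.35826616, 38.54300487])}
side {'K': array([[546.8718055 ,   0.        , 313.82274794],
       [  0.        , 546.8718055 , 238.0881696 ],
       [  0.        ,   0.        ,   1.        ]]), 'origin': array([0.94474869, 0.62976826, 1.02786016]), 'attitude': array([ 39.9670269 ,  -0.4053196 , 148.52556439])}
wrist {'K': array([[364.22009581,   0.        , 322.72809559],
       [  0.        , 364.22009581, 243.63282409],
       [  0.        ,   0.        ,   1.        ]]), 'mount': array([[ 4.70217948e-04,  9.55752734e-01,  2.94170853e-01,
         7.56303037e-02],
       [ 9.99999303e-01, -7.67946236e-04,  8.96584728e-04,
        -2.55756846e-05],
       [ 1.08282070e-03,  2.94170227e-01, -9.55752429e-01,
        -1.42289983e-01],
       [ 0.00000000e+00,  0.00000000e+00,  0.00000000e+00,
         1.00000000e+00]])}
{'time_s': 0.1, 'joint_positions': array([-7.53192728e+01,  2.01219357e+01,  9.46733917e+01, -3.33364128e-03,
        6.52659501e+01, -4.84801633e+00]), 'dq': array([ 0.05595913, -0.10447349, -0.11022133, -0.03646323,  0.01941016,
       -0.11726812]), 'tau': array([-5.19502214e-05, -5.06833184e+01, -2.91875339e+01, -1.90712717e-04,
        2.63334143e-03, -1.31197700e-05]), 'eef_pos': array([ 0.18378062, -0.51806579,  0.23080499]), 'tcp_rot': array([-1.79938686e+02, -2.16325358e-03,  1.95301388e+01]), 'force': array([-0.14244746,  0.18356194, -0.22131433]), 'torque': array([-0.08848446,  0.05585935, -0.01577776]), 'gripper_force': 0.0, 'opening': 0.08574872417232485}
```

View pics/scene0.png

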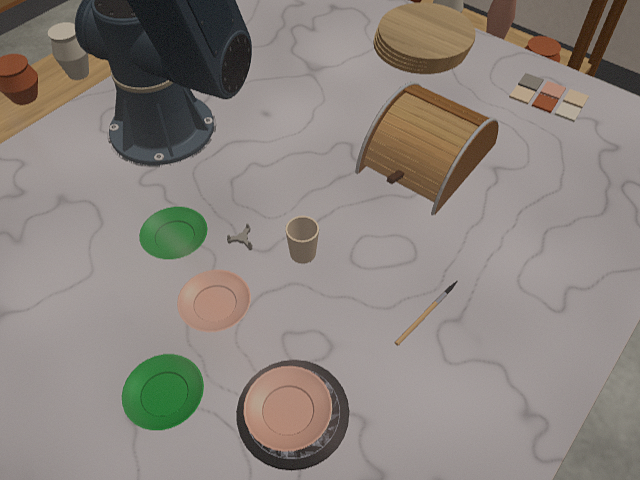

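View pics/side0.png

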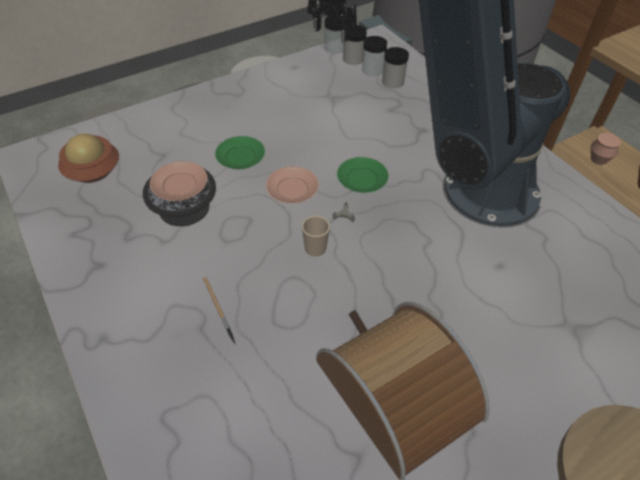

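The scene view shows the plate at about (214,300), cup (302,240), spur (240,237), brush (397,345)-(456,282), and the box with its tab at (396,177). I'll enlarge the box.

```bash
cat > h.py <<'E'
import numpy as np,cv2,pickle
from scipy.spatial.transform import Rotation as R
def Rm(a): return R.from_euler('xyz',a,degrees=True).as_matrix()
def pix(c,P):
    p=Rm(c["attitude"]).T@(np.array(P,float)-c["origin"]); K=c["K"]
    return np.array([K[0,0]*p[0]/-p[2]+K[0,2],K[1,1]*-p[1]/-p[2]+K[1,2]])
def ground(c,u,v,z=0):
    K=c["K"];d=Rm(c["attitude"])@np.array([(u-K[0,2])/K[0,0],-(v-K[1,2])/K[1,1],-1])
    o=c["origin"];return (o+d*(z-o[2])/d[2])
E
python3 - <<'E'
from h import *
d=pickle.load(open("d0.pkl","rb"));np.set_printoptions(precision=4,suppress=True)
s=d["scene"];w=d["side"]
a=cv2.resize(s["color"][70:220,345:510],None,fx=4,fy=4,interpolation=2)
b=cv2.resize(w["color"][290:480,310:495],None,fx=3,fy=3,interpolation=2)
cv2.imwrite("pics/a.png",a);cv2.imwrite("pics/b.png",b)
for n,c in d.items():
    if n=="wrist":continue
    hsv=cv2.cvtColor(c["color"],cv2.COLOR_BGR2HSV)
    m=cv2.inRange(hsv,(0,60,120),(14,150,255))
    k,l,st,ce=cv2.connectedComponentsWithStats(m)
    for i in range(1,k):
        if st[i,4]>500:
            g=(l==i).astype(np.uint8);ct=max(cv2.findContours(g,0,1)[0],key=len)
            e=cv2.fitEllipse(cv2.convexHull(ct));print(n,e,ground(c,*e[0],.02),ground(c,*e[0],.09))
E
```

```text
scene ((213.5468292236328, 300.368408203125), (60.716102600097656, 73.93144226074219), 74.48594665527344) [ 0.4515 -0.2757  0.02  ] [ 0.4894 -0.3009  0.09  ]
scene ((287.2298278808594, 408.04840087890625), (85.06816864013672, 88.75366973876953), 64.3830795288086) [ 0.6976 -0.3495  0.02  ] [ 0.718  -0.3695  0.09  ]
side ((178.12367248535156, 180.55677795410156), (37.211021423339844, 56.974788665771484), 79.89498138427734) [ 0.7001 -0.44    0.02  ] [ 0.7171 -0.3657  0.09  ]
side ((291.7619323730469, 184.37045288085938), (35.18599319458008, 50.99649429321289), 88.07553100585938) [ 0.4512 -0.2734  0.02  ] [ 0.4855 -0.2107  0.09  ]
```

View pics/a.png

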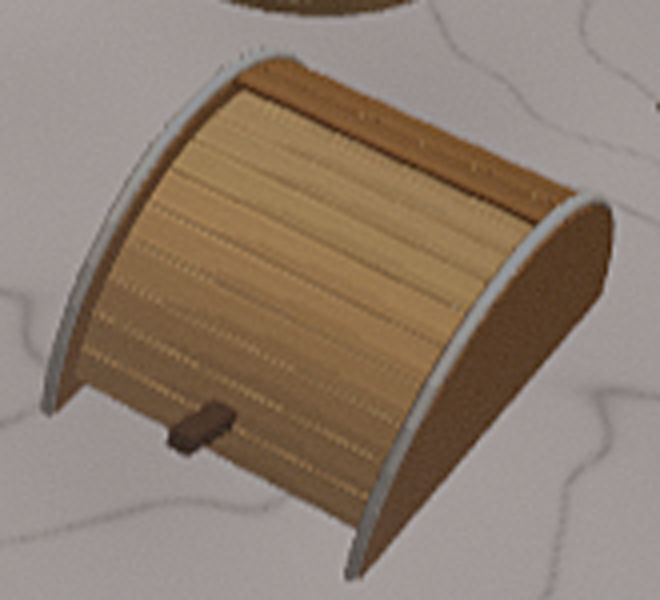

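View pics/b.png

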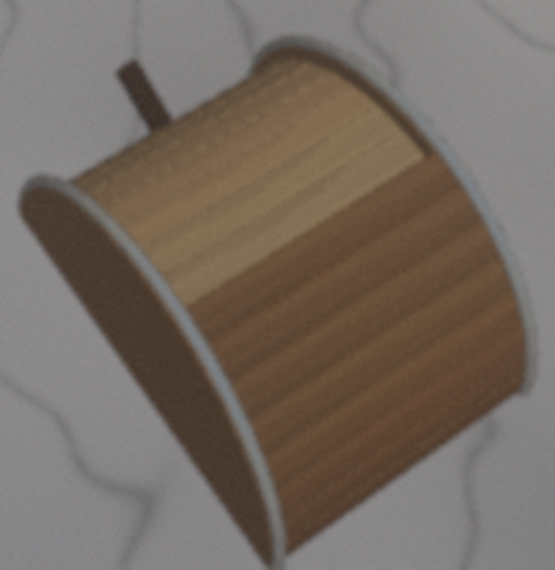

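The crops show the mouth-side cheek feet at scene-crop (43,412) and (362,578), with the tab end at about (183,445). In the side crop the cheek feet are at about (22,205), (274,568) and (527,393), with the tab end at about (128,67). The cover looks ajar, and I'll fit the pose from these points.

Run:
```python
from h import *
from scipy.optimize import least_squares
np.set_printoptions(precision=4,suppress=True)
d=pickle.load(open("d0.pkl","rb"));s=d["scene"];w=d["side"]
A=lambda u,v:(345+(u+.5)/4-.5,70+(v+.5)/4-.5); B=lambda u,v:(310+(u+.5)/3-.5,290+(v+.5)/3-.5)
obs=[(s,A(43,412)),(s,A(360,578)),(w,B(22,207)),(w,B(274,568)),(w,B(527,393))]
for c,p in obs: print(ground(c,*p))
# tab end
for c,p in((s,A(188,440)),(w,B(128,68))): print('tab',[ground(c,*p,z) for z in(.04,.07,.1)])
print('cup base-ish',ground(s,302,228,.082),ground(w,316,225,.082)); print('spur',ground(s,240,237,.01),ground(w,344,214,.01))
print('brush',ground(s,397,344),ground(s,456,282),ground(w,205,279),ground(w,234,342))
print('turntable',ground(s,293,414,.07),'green',ground(s,174,231,.02),ground(s,163,391,.02))
```

```text
[0.4517 0.1763 0.    ]
[0.658  0.1846 0.    ]
[0.6532 0.18   0.    ]
[0.6492 0.4603 0.    ]
[0.4457 0.4594 0.    ]
tab [array([0.5465, 0.1769, 0.04  ]), array([0.5601, 0.1518, 0.07  ]), array([0.5737, 0.1268, 0.1   ])]
tab [array([0.5438, 0.1444, 0.04  ]), array([0.556 , 0.1591, 0.07  ]), array([0.5681, 0.1739, 0.1   ])]
cup base-ish [ 0.5026 -0.0733  0.082 ] [ 0.5003 -0.0738  0.082 ]
spur [ 0.3805 -0.1285  0.01  ] [ 0.3866 -0.1223  0.01  ]
brush [ 0.7699 -0.1245  0.    ] [0.7843 0.0619 0.    ] [ 0.7676 -0.1259  0.    ] [0.7827 0.0559 0.    ]
turntable [ 0.7256 -0.3655  0.07  ] green [ 0.27   -0.2072  0.02  ] [ 0.5123 -0.4591  0.02  ]
```

The box origin comes out at about (0.5505, 0.3195) with yaw about 0.02 rad. The tab end is near (0.557, 0.156, 0.066), so the cover is about 0.14 rad open. I'll write a planner helper and approach the tab.

```bash
cat > p.py <<'E'
import numpy as np,json
from scipy.spatial.transform import Rotation as R, Slerp
from station import manip
def rot(yaw,tilt=0): return R.from_euler('xyz',[180,-tilt,yaw],degrees=True)
def plan(wps,grip,start=None):
    """wps: [(pos,yaw,tilt,nrows)]; prints rows from the measured pose, rounding errors carried along"""
    s=manip.read_state()
    p,r=start if start else (np.array(s["eef_pos"]),R.from_euler('xyz',s["tcp_rot"],degrees=True))
    out=[]; tp,tr=p,r
    for pos,yaw,tilt,n in wps:
        sl=Slerp([0,1],R.concatenate([tr,rot(yaw,tilt)])); p0=tp
        for k in range(1,n+1):
            gp=p0+(np.array(pos)-p0)*k/n; gr=sl(k/n)
            a=np.round(r.inv().apply(gp-p)/.05,2); b=np.round(np.degrees((r.inv()*gr).as_rotvec())/8,2)
            p=p+r.apply(a*.05); r=r*R.from_rotvec(np.radians(b*8))
            out.append([float(x) for x in np.r_[a,b]]+[grip])
            assert max(abs(a).max(),abs(b).max())<=1 and np.linalg.norm(a)<=1,out[-1]
        tp,tr=np.array(pos),rot(yaw,tilt)
    for i in range(0,len(out),8): print(json.dumps([[0 if x==0 else x for x in q] for q in out[i:i+8]]).replace(' ',''))
    return p,r
E
python3 - <<'E'
from p import *
plan([((.554,.171,.231),91,0,17),((.554,.171,.140),91,0,5),((.554,.171,.043),91,0,10)],85)
E
```

```text
[[0.68,-0.62,0,0,0,-0.53,85],[0.73,-0.56,0,0,0,-0.52,85],[0.76,-0.52,0,0,0,-0.53,85],[0.8,-0.45,0,0,0,-0.52,85],[0.83,-0.4,0,0,0,-0.53,85],[0.86,-0.33,0,0,0,-0.52,85],[0.88,-0.27,0,0,0,-0.53,85],[0.9,-0.2,0,0,0,-0.52,85]]
[[0.91,-0.14,0,0,0,-0.53,85],[0.92,-0.07,0,0,0,-0.53,85],[0.92,0,0,0,0,-0.52,85],[0.91,0.06,0.01,0,0,-0.53,85],[0.92,0.13,0,0,0,-0.52,85],[0.89,0.2,0,0,0,-0.53,85],[0.89,0.26,0,0,-0.01,-0.52,85],[0.86,0.33,0,0,0,-0.53,85]]
[[0.83,0.39,0,0,0,-0.52,85],[0,0,0.36,0,0,0,85],[0,0,0.36,0,0,0,85],[0,0,0.37,0,0,0,85],[0,0,0.36,0,0,0,85],[0,0,0.37,0,0,0,85],[0,0,0.19,0,0,0,85],[0,0,0.19,0,0,0,85]]
[[0,0,0.2,0,0,0,85],[0,0,0.19,0,0,0,85],[0,0,0.2,0,0,0,85],[0,0,0.19,0,0,0,85],[0,0,0.19,0,0,0,85],[0,0,0.2,0,0,0,85],[0,0,0.19,0,0,0,85],[0,0,0.2,0,0,0,85]]
```

>>> step_arm(plan=[[0.68,-0.62,0,0,0,-0.53,85],[0.73,-0.56,0,0,0,-0.52,85],[0.76,-0.52,0,0,0,-0.53,85],[0.8,-0.45,0,0,0,-0.52,85],[0.83,-0.4,0,0,0,-0.53,85],[0.86,-0.33,0,0,0,-0.52,85],[0.88,-0.27,0,0,0,-0.53,85],[0.9,-0.2,0,0,0,-0.52,85]])

```text
time_s: 0.95
eef_pos: [0.3586, -0.1923, 0.2313]
tcp_rot: [180.0, 0.0, 53.3]
force: [0.8, -0.6, -0.3]
opening: 0.0848
gripper_force: 0.0
```

>>> step_arm(plan=[[0.91,-0.14,0,0,0,-0.53,85],[0.92,-0.07,0,0,0,-0.53,85],[0.92,0,0,0,0,-0.52,85],[0.91,0.06,0.01,0,0,-0.53,85],[0.92,0.13,0,0,0,-0.52,85],[0.89,0.2,0,0,0,-0.53,85],[0.89,0.26,0,0,-0.01,-0.52,85],[0.86,0.33,0,0,0,-0.53,85]])

```text
time_s: 1.75
eef_pos: [0.5327, 0.1325, 0.2306]
tcp_rot: [-180.0, 0.1, 87.0]
force: [0.4, -0.8, -0.1]
opening: 0.0851
gripper_force: 0.0
```

>>> step_arm(plan=[[0.83,0.39,0,0,0,-0.52,85],[0,0,0,0,0,0,85],[0,0,0,0,0,0,85]])

```text
time_s: 2.05
eef_pos: [0.5537, 0.1713, 0.23]
tcp_rot: [-179.9, 0.1, 91.0]
force: [-1.5, 0.1, 0.4]
opening: 0.0852
gripper_force: 0.0
```

```bash
cat >> h.py <<'E'
def wpix(c,s,P):
    T=np.eye(4);T[:3,:3]=Rm(s["tcp_rot"]);T[:3,3]=s["eef_pos"]
    p=np.linalg.inv(T@c["mount"])@np.r_[P,1];K=c["K"]
    return np.array([K[0,0]*p[0]/-p[2]+K[0,2],K[1,1]*-p[1]/-p[2]+K[1,2]])
E
python3 - <<'E'
from h import *
from station import manip
s=manip.read_state();c=manip.capture("wrist");im=c["color"].copy()
a=.02;o=np.array([.5505,.3195,0]);Rb=R.from_euler('z',a).as_matrix()
def mark(q,col):
    u=wpix(c,s,o+Rb@np.array(q));cv2.drawMarker(im,(int(round(u[0])),int(round(u[1]))),col,0,10,1);print(q,u.round(1))
for sx in(-1,1):
    mark((sx*.105,-.139,0),(255,0,0));mark((sx*.105,0,.139),(255,0,0));mark((sx*.095,0,.139),(255,0,0))
t=.384
for sx in(-1,1): mark((sx*.008,-.179*np.cos(t),.179*np.sin(t)),(0,0,255))
mark((0,-.16*np.cos(t),.16*np.sin(t)),(0,255,0))
cv2.imwrite("pics/w1.png",im)
E
```

```text
(-0.105, -0.139, 0) [220.6 198.7]
(-0.105, 0, 0.139) [131.4  -5.9]
(-0.095, 0, 0.139) [149.5  -6. ]
(0.105, -0.139, 0) [424.5 198.5]
(0.105, 0, 0.139) [511.3  -7. ]
(0.095, 0, 0.139) [493.2  -7. ]
(-0.008, np.float64(-0.16596406157432086), np.float64(0.06705915497346376)) [313.1 242.7]
(0.008, np.float64(-0.16596406157432086), np.float64(0.06705915497346376)) [331.4 242.7]
(0, np.float64(-0.1483477645357058), np.float64(0.059941144110358675)) [322.2 221.2]
```

View pics/w1.png

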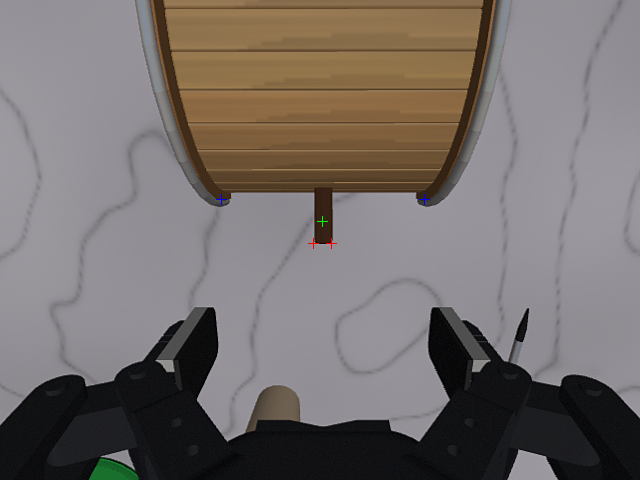

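The wrist view confirms the model: the tab spans (314-332, 188-243) and the mouth corners are at about (218,203) and (431,203). That puts the box about 3 mm nearer, so I take its origin as (0.551, 0.317). Next I go down onto the tab.

>>> step_arm(plan=[[0,0,0.5,0,0,0,85],[0,0,0.5,0,0,0,85],[0,0,0.5,0,0,0,85],[0,0,0.5,0,0,0,85],[0,0,0.5,0,0,0,85],[0,0,0.5,0,0,0,85],[0,0,0.4,0,0,0,85],[0,0,0.3,0,0,0,85]])

```text
time_s: 2.9
eef_pos: [0.5534, 0.1692, 0.0447]
tcp_rot: [-179.9, 0.1, 90.9]
force: [-0.3, 0.3, 0.6]
opening: 0.085
gripper_force: 0.0
```

>>> step_arm(plan=[[0,0,0,0,0,0,85],[0,0,0,0,0,0,10],[0,0,0,0,0,0,10],[0,0,0,0,0,0,10],[0,0,0,0,0,0,10],[0,0,0,0,0,0,10],[0,0,0,0,0,0,10],[0,0,0,0,0,0,10]], squeeze=40)

```text
time_s: 3.7
eef_pos: [0.5539, 0.1705, 0.0458]
tcp_rot: [-180.0, 0.1, 91.0]
force: [-2.8, -2.4, 4.3]
opening: 0.0151
gripper_force: 43.7
```

Run:
```python
from p import *
w=[]
for t in np.linspace(.415,1.62,25)[1:]: w.append(((.5539-.003*(t-.415)/1.2,.317-.16*np.cos(t),.16*np.sin(t)-.0187),91,0,1))
plan(w,10)
```

```text
[[0.07,0,-0.15,0,0.01,0,10],[0.08,0,-0.14,0,0,0,10],[0.08,0,-0.13,0,0,0,10],[0.09,0,-0.14,0,0,0,10],[0.09,-0.01,-0.13,0,0,0,10],[0.11,0,-0.12,0,0,0,10],[0.1,0,-0.12,0,0,0,10],[0.12,0,-0.11,0,0,0,10]]
[[0.12,0,-0.11,0,0,0,10],[0.12,0,-0.1,0,0,0,10],[0.13,0,-0.09,0,0,0,10],[0.14,0,-0.09,0,0,0,10],[0.14,0,-0.08,0,0,0,10],[0.14,0,-0.08,0,0,0,10],[0.15,0,-0.06,0,0,0,10],[0.15,0,-0.06,0,0,0,10]]
[[0.15,0,-0.05,0,0,0,10],[0.15,0,-0.05,0,0,0,10],[0.16,0,-0.03,0,0,0,10],[0.16,0,-0.03,0,0,0,10],[0.16,0,-0.02,0,0,0,10],[0.16,0,-0.02,0,0,0,10],[0.16,0,0,0,0,0,10],[0.16,0,0,0,0,0,10]]
```

>>> step_arm(plan=[[0.07,0,-0.15,0,0.01,0,10],[0.08,0,-0.14,0,0,0,10],[0.08,0,-0.13,0,0,0,10],[0.09,0,-0.14,0,0,0,10],[0.09,-0.01,-0.13,0,0,0,10],[0.11,0,-0.12,0,0,0,10],[0.1,0,-0.12,0,0,0,10],[0.12,0,-0.11,0,0,0,10]])

```text
time_s: 4.5
eef_pos: [0.5531, 0.2079, 0.0983]
tcp_rot: [180.0, 0.0, 91.0]
force: [2.7, -4.2, -3.9]
opening: 0.0152
gripper_force: 40.7
```

>>> step_arm(plan=[[0.12,0,-0.11,0,0,0,10],[0.12,0,-0.1,0,0,0,10],[0.13,0,-0.09,0,0,0,10],[0.14,0,-0.09,0,0,0,10],[0.14,0,-0.08,0,0,0,10],[0.14,0,-0.08,0,0,0,10],[0.15,0,-0.06,0,0,0,10],[0.15,0,-0.06,0,0,0,10]])

```text
time_s: 5.3
eef_pos: [0.552, 0.2624, 0.1318]
tcp_rot: [-180.0, 0.0, 91.0]
force: [2.9, -2.6, -4.1]
opening: 0.0147
gripper_force: 39.0
```

>>> step_arm(plan=[[0.15,0,-0.05,0,0,0,10],[0.15,0,-0.05,0,0,0,10],[0.16,0,-0.03,0,0,0,10],[0.16,0,-0.03,0,0,0,10],[0.16,0,-0.02,0,0,0,10],[0.16,0,-0.02,0,0,0,10],[0.16,0,0,0,0,0,10],[0.16,0,0,0,0,0,10]])

```text
time_s: 6.1
eef_pos: [0.5509, 0.3255, 0.1417]
tcp_rot: [-180.0, 0.0, 91.0]
force: [1.4, -5.7, 4.0]
opening: 0.0148
gripper_force: 39.3
```

>>> step_arm(plan=[[0,0,0,0,0,0,10],[0,0,0,0,0,0,10]])

```text
time_s: 6.3
eef_pos: [0.5509, 0.326, 0.1416]
tcp_rot: [180.0, -0.1, 91.0]
force: [1.3, 2.1, 1.7]
opening: 0.0148
gripper_force: 39.3
```

The cover is fully open (about 1.36 rad, against its stop). I'll release it and move behind the plate.

Run:
```python
from p import *
plan([((.3685,-.3306,.20),34,15,20),((.3685,-.3306,.06),34,15,4)],85,start=(np.array([.5509,.326,.2516]),rot(91)))
```

```text
[[-0.65,-0.19,0.05,-0.05,0.09,0.35,85],[-0.67,-0.17,0.04,-0.04,0.08,0.36,85],[-0.67,-0.12,0.04,-0.05,0.09,0.35,85],[-0.67,-0.1,0.02,-0.05,0.08,0.36,85],[-0.68,-0.06,0.02,-0.04,0.09,0.35,85],[-0.69,-0.03,0.01,-0.05,0.09,0.35,85],[-0.68,0,0,-0.05,0.08,0.36,85],[-0.68,0.04,-0.01,-0.04,0.09,0.35,85]]
[[-0.68,0.07,-0.02,-0.05,0.08,0.36,85],[-0.68,0.11,-0.02,-0.05,0.09,0.35,85],[-0.66,0.14,-0.04,-0.04,0.08,0.36,85],[-0.66,0.17,-0.03,-0.05,0.09,0.35,85],[-0.65,0.21,-0.05,-0.05,0.09,0.35,85],[-0.64,0.24,-0.05,-0.04,0.08,0.36,85],[-0.63,0.27,-0.06,-0.05,0.09,0.35,85],[-0.61,0.3,-0.06,-0.05,0.08,0.36,85]]
[[-0.59,0.33,-0.07,-0.04,0.09,0.35,85],[-0.58,0.36,-0.07,-0.05,0.09,0.35,85],[-0.56,0.38,-0.08,-0.05,0.08,0.36,85],[-0.53,0.42,-0.08,-0.04,0.09,0.35,85],[-0.19,0,0.68,0,0,0,85],[-0.18,0,0.68,0,0,0,85],[-0.18,0,0.67,0,0,0,85],[-0.18,0,0.68,0,0,0,85]]
```

>>> step_arm(plan=[[0,0,0,0,0,0,85],[0,0,0,0,0,0,85],[0,0,0,0,0,0,85],[0,0,0,0,0,0,85],[0,0,-0.4,0,0,0,85],[0,0,-0.6,0,0,0,85],[0,0,-0.6,0,0,0,85],[0,0,-0.6,0,0,0,85]])

```text
time_s: 7.1
eef_pos: [0.5508, 0.3249, 0.2524]
tcp_rot: [-180.0, -0.0, 91.0]
force: [-0.3, 0.3, -0.1]
opening: 0.085
gripper_force: 0.0
```

>>> step_arm(plan=[[-0.65,-0.19,0.05,-0.05,0.09,0.35,85],[-0.67,-0.17,0.04,-0.04,0.08,0.36,85],[-0.67,-0.12,0.04,-0.05,0.09,0.35,85],[-0.67,-0.1,0.02,-0.05,0.08,0.36,85],[-0.68,-0.06,0.02,-0.04,0.09,0.35,85],[-0.69,-0.03,0.01,-0.05,0.09,0.35,85],[-0.68,0,0,-0.05,0.08,0.36,85],[-0.68,0.04,-0.01,-0.04,0.09,0.35,85]])

```text
time_s: 7.9
eef_pos: [0.4771, 0.0613, 0.2304]
tcp_rot: [178.2, -6.0, 68.3]
force: [0.9, -0.3, -0.2]
opening: 0.0851
gripper_force: 0.0
```

>>> step_arm(plan=[[-0.68,0.07,-0.02,-0.05,0.08,0.36,85],[-0.68,0.11,-0.02,-0.05,0.09,0.35,85],[-0.66,0.14,-0.04,-0.04,0.08,0.36,85],[-0.66,0.17,-0.03,-0.05,0.09,0.35,85],[-0.65,0.21,-0.05,-0.05,0.09,0.35,85],[-0.64,0.24,-0.05,-0.04,0.08,0.36,85],[-0.63,0.27,-0.06,-0.05,0.09,0.35,85],[-0.61,0.3,-0.06,-0.05,0.08,0.36,85]])

```text
time_s: 8.7
eef_pos: [0.4042, -0.2017, 0.2101]
tcp_rot: [178.7, -12.1, 45.4]
force: [1.4, -1.5, -0.3]
opening: 0.0849
gripper_force: 0.0
```

>>> step_arm(plan=[[-0.59,0.33,-0.07,-0.04,0.09,0.35,85],[-0.58,0.36,-0.07,-0.05,0.09,0.35,85],[-0.56,0.38,-0.08,-0.05,0.08,0.36,85],[-0.53,0.42,-0.08,-0.04,0.09,0.35,85],[0,0,0,0,0,0,85],[0,0,0,0,0,0,85]])

```text
time_s: 9.3
eef_pos: [0.3679, -0.3316, 0.1996]
tcp_rot: [-179.9, -15.0, 33.9]
force: [0.9, 0.8, -0.3]
opening: 0.0851
gripper_force: 0.0
```

Run:
```python
from h import *
from station import manip
s=manip.read_state();print(s["eef_pos"].round(4),s["tcp_rot"].round(2))
c=manip.capture("wrist");im=c["color"].copy()
t=np.arange(0,6.28,.1)
def circ(x,y,r,z,col):
    q=np.array([wpix(c,s,(x+r*np.cos(a),y+r*np.sin(a),z)) for a in t]).round().astype(int);cv2.polylines(im,[q.reshape(-1,1,2)],1,col)
circ(.4513,-.2745,.07,.022,(255,0,0));circ(.5015,-.0735,.033,.082,(255,0,0));circ(.383,-.125,.033,.0,(255,0,0))
cv2.imwrite("pics/w2.png",im)
```

```text
[ 0.3679 -0.3316  0.1996] [-179.94  -15.01   33.92]
```

View pics/w2.png

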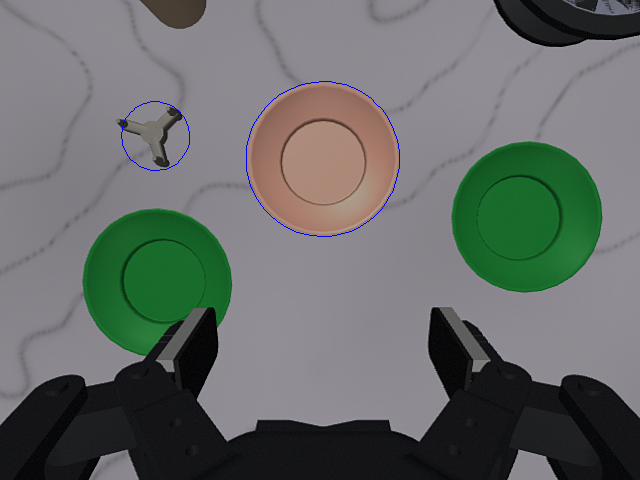

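The plate matches the model to about 1 px (centre (323,159)). Now I'll lower the fingers and plan the whole push around the right side of the cup.

```bash
cat > push.py <<'E'
from p import *
D=.0606;Z=-.003
def P(c,h): return (c[0]-D*np.cos(np.radians(h)),c[1]-D*np.sin(np.radians(h)),Z)
def piv(c,h0,h1,n): return [(P(c,h),h,15,1) for h in np.linspace(h0,h1,n+1)[1:]]
E
python3 - <<'E'
from push import *
C0=np.array([.4513,-.2745]);C1=(.635,-.15)
h=np.degrees(np.arctan2(C1[1]-C0[1],C1[0]-C0[0]));print(h)
f=(C0-np.array(C1));f=f/np.linalg.norm(f)
a=C0+f*.04;
plan([((*P(a,h)[:2],.05),h,15,4),(P(a,h),h,15,4),(P(C0+f*.004,h),h,15,4),(P(C0-f*.01,h),h,15,4), (P(C1,h),h,15,16)]+piv(C1,h,90,8),85)
E
```

```text
34.12688477819043
[[-0.19,0,0.72,0,0,0,85],[-0.2,0,0.73,0,0,-0.01,85],[-0.19,0,0.72,0,0,0,85],[-0.2,0,0.72,0,0,-0.01,85],[-0.07,0,0.26,0,0,0,85],[-0.07,0,0.25,0,0,0,85],[-0.06,0,0.26,0,0,0,85],[-0.07,0,0.26,0,0,0,85]]
[[0.17,0,0.04,0,0,0,85],[0.17,0,0.05,0,0,0,85],[0.18,0,0.05,0,0,0,85],[0.17,0,0.04,0,0,0,85],[0.07,0,0.02,0,0,0,85],[0.07,0,0.02,0,0,0,85],[0.06,0,0.02,0,0,0,85],[0.07,0,0.01,0,0,0,85]]
[[0.26,0,0.07,0,0,0,85],[0.25,0,0.07,0,0,0,85],[0.26,0,0.07,0,0,0,85],[0.26,0,0.07,0,0,0,85],[0.25,0,0.07,0,0,0,85],[0.26,0,0.07,0,0,0,85],[0.25,0,0.07,0,0,0,85],[0.26,0,0.06,0,0,0,85]]
[[0.26,0,0.07,0,0,0,85],[0.25,0,0.07,0,0,0,85],[0.26,0,0.07,0,0,0,85],[0.25,0,0.07,0,0,0,85],[0.26,0,0.07,0,0,0,85],[0.25,0,0.07,0,0,0,85],[0.26,0,0.06,0,0,0,85],[0.26,0,0.07,0,0,0,85]]
[[0,0.15,0.01,0.22,0,-0.84,85],[0.01,0.15,0,0.23,0,-0.84,85],[0.01,0.15,0,0.23,0,-0.85,85],[0.01,0.14,0,0.22,0,-0.84,85],[0.01,0.15,0,0.23,0,-0.84,85],[0.01,0.15,0.01,0.22,0,-0.85,85],[0.01,0.15,0,0.23,0,-0.84,85],[0.01,0.14,0,0.23,0,-0.84,85]]
```

>>> step_arm(plan=[[-0.19,0,0.72,0,0,0,85],[-0.2,0,0.73,0,0,-0.01,85],[-0.19,0,0.72,0,0,0,85],[-0.2,0,0.72,0,0,-0.01,85],[-0.07,0,0.26,0,0,0,85],[-0.07,0,0.25,0,0,0,85],[-0.06,0,0.26,0,0,0,85],[-0.07,0,0.26,0,0,0,85]])

```text
time_s: 10.15
eef_pos: [0.3689, -0.3318, -0.003]
tcp_rot: [179.9, -15.0, 34.2]
force: [-0.2, -0.6, 0.0]
opening: 0.0854
gripper_force: 0.0
```

>>> step_arm(plan=[[0.17,0,0.04,0,0,0,85],[0.17,0,0.05,0,0,0,85],[0.18,0,0.05,0,0,0,85],[0.17,0,0.04,0,0,0,85],[0.07,0,0.02,0,0,0,85],[0.07,0,0.02,0,0,0,85],[0.06,0,0.02,0,0,0,85],[0.07,0,0.01,0,0,0,85]])

```text
time_s: 10.95
eef_pos: [0.4094, -0.3034, -0.0028]
tcp_rot: [180.0, -15.0, 34.1]
force: [-0.5, -0.9, 0.2]
opening: 0.085
gripper_force: 0.7
```

```bash
cat > pl.py <<'E'
from h import *
from station import manip
def find(n="scene",save=None,near=None):
    s=manip.read_state();c=manip.capture(n)
    if save: cv2.imwrite(save,c["color"])
    m=cv2.inRange(cv2.cvtColor(c["color"],cv2.COLOR_BGR2HSV),(0,60,100),(14,150,255))
    k,l,st,ce=cv2.connectedComponentsWithStats(m)
    for i in range(1,k):
        if st[i,4]>500:
            ct=max(cv2.findContours((l==i).astype(np.uint8),0,1)[0],key=len)
            e=cv2.fitEllipse(cv2.convexHull(ct));print(n,np.round(e[1],1),ground(c,*e[0],.02).round(4))
E
python3 -c "
from pl import *
find('scene','pics/s3.png');find('side')
s=manip.read_state();print(s['eef_pos'],s['tcp_rot'],s['force'])"
```

```text
scene [45.8 65.2] [0.5614 0.2701 0.02  ]
scene [60.9 74. ] [ 0.4589 -0.2717  0.02  ]
scene [85.4 89. ] [ 0.6978 -0.3496  0.02  ]
side [26.9 28.1] [-0.388   0.0482  0.02  ]
side [43.3 61.6] [ 0.8791 -0.65    0.02  ]
side [37.5 57.2] [ 0.6998 -0.439   0.02  ]
side [36.  51.2] [ 0.4588 -0.2697  0.02  ]
side [ 35.9 116.8] [0.4963 0.3247 0.02  ]
side [ 55.  120.2] [0.5206 0.3949 0.02  ]
[ 0.40955013 -0.30332614 -0.00272149] [179.98785627 -15.01563765  34.15032252] [-0.40710121 -0.26740787 -0.86065732]
```

View pics/s3.png

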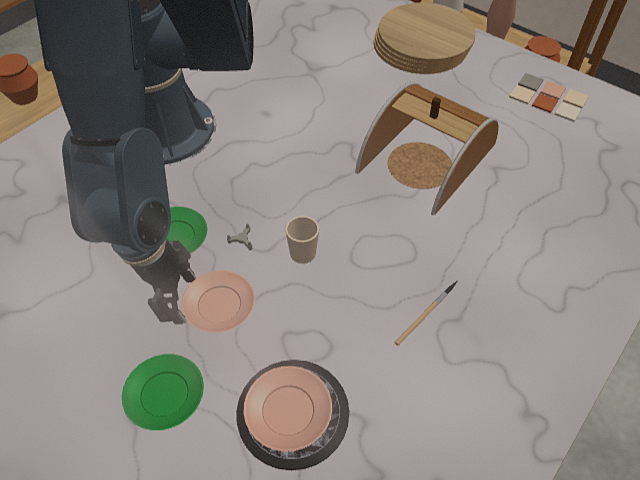

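The cover is open, the mat is visible at about (420,165), and the plate is cradled with D of about 59 mm. I continue the push.

>>> step_arm(plan=[[0.26,0,0.07,0,0,0,85],[0.25,0,0.07,0,0,0,85],[0.26,0,0.07,0,0,0,85],[0.26,0,0.07,0,0,0,85],[0.25,0,0.07,0,0,0,85],[0.26,0,0.07,0,0,0,85],[0.25,0,0.07,0,0,0,85],[0.26,0,0.06,0,0,0,85]])

```text
time_s: 11.85
eef_pos: [0.498, -0.2431, -0.0028]
tcp_rot: [180.0, -15.0, 34.2]
force: [-1.5, 0.6, -1.8]
opening: 0.085
gripper_force: 0.6
```

>>> step_arm(plan=[[0.26,0,0.07,0,0,0,85],[0.25,0,0.07,0,0,0,85],[0.26,0,0.07,0,0,0,85],[0.25,0,0.07,0,0,0,85],[0.26,0,0.07,0,0,0,85],[0.25,0,0.07,0,0,0,85],[0.18,0,0.05,0,0,0,85],[0.1,0,0.03,0,0,0,85]])

```text
time_s: 12.65
eef_pos: [0.5756, -0.1906, -0.0034]
tcp_rot: [180.0, -15.0, 34.2]
force: [-1.2, -0.5, 1.4]
opening: 0.0852
gripper_force: 0.8
```

Run:
```python
from pl import *
find('scene');find('side')
from push import *
s=manip.read_state();print(s['eef_pos'],s['tcp_rot'],s['force'],ground(manip.capture("scene"),420,165))
```

```text
scene [45.8 64.3] [0.5606 0.2693 0.02  ]
scene [63.  72.9] [ 0.6253 -0.1587  0.02  ]
scene [85.4 89. ] [ 0.6977 -0.3496  0.02  ]
side [27.3 28.1] [-0.3875  0.0494  0.02  ]
side [43.2 61.7] [ 0.8791 -0.6499  0.02  ]
side [37.5 57.3] [ 0.6999 -0.439   0.02  ]
side [42.5 56.3] [ 0.6252 -0.1563  0.02  ]
side [108.2 130.6] [0.5205 0.3687 0.02  ]
[ 0.575301   -0.19079392 -0.00348178] [179.97935885 -15.01925434  34.18440702] [ 0.5920589  -0.8878585   0.82898194] [0.55323555 0.28922457 0.        ]
```

Run:
```python
from push import *
D=.0602
import push;push.D=D
C1=(.6255,-.1575);C2=(.640,-.02);C3=(.552,.10)
H=lambda a,b:np.degrees(np.arctan2(b[1]-a[1],b[0]-a[0]))
h1=H(C1,C2);h2=H(C2,C3);print(h1,h2)
plan(piv(C1,34.2,h1,8)+[(P(C2,h1),h1,15,10)]+piv(C2,h1,h2,6)+[(P(C3,h2),h2,15,10)],85)
```

```text
83.98014873135104 126.2538377374448
[[0.02,0.14,-0.01,0.2,0,-0.76,85],[0,0.13,0.01,0.21,0,-0.75,85],[0.01,0.14,0,0.2,0,-0.75,85],[0.01,0.13,0,0.2,0,-0.75,85],[0.01,0.13,0,0.2,0,-0.75,85],[0,0.13,0,0.2,0,-0.75,85],[0.01,0.13,0.01,0.2,0,-0.75,85],[0.01,0.13,0,0.2,0,-0.75,85]]
[[0.26,0,0.07,0,0,0,85],[0.27,0,0.07,0,0,0,85],[0.27,0,0.07,0,0,0,85],[0.27,0,0.07,0,0,0,85],[0.26,0,0.08,0,0,0,85],[0.27,0,0.07,0,0,0,85],[0.27,0,0.07,0,0,0,85],[0.26,0,0.07,0,0,0,85]]
[[0.27,0,0.07,0,0,0,85],[0.27,0,0.07,0,0,0,85],[0.01,0.14,0.01,0.23,0,-0.85,85],[0.01,0.15,0,0.23,0,-0.86,85],[0,0.15,0,0.23,0,-0.85,85],[0.01,0.15,0,0.23,0,-0.85,85],[0.01,0.14,0.01,0.22,0,-0.85,85],[0.01,0.15,0,0.23,0,-0.85,85]]
[[0.29,0,0.08,0,0,0,85],[0.29,0,0.07,0,0,0,85],[0.28,0,0.08,0,0,0,85],[0.29,0,0.08,0,0,0,85],[0.29,0,0.07,0,0,0,85],[0.29,0,0.08,0,0,0,85],[0.28,0,0.08,0,0,0,85],[0.29,0,0.07,0,0,0,85]]
[[0.29,0,0.08,0,0,0,85],[0.29,0,0.08,0,0,0,85]]
```

>>> step_arm(plan=[[0.02,0.14,-0.01,0.2,0,-0.76,85],[0,0.13,0.01,0.21,0,-0.75,85],[0.01,0.14,0,0.2,0,-0.75,85],[0.01,0.13,0,0.2,0,-0.75,85],[0.01,0.13,0,0.2,0,-0.75,85],[0,0.13,0,0.2,0,-0.75,85],[0.01,0.13,0.01,0.2,0,-0.75,85],[0.01,0.13,0,0.2,0,-0.75,85]])

```text
time_s: 13.6
eef_pos: [0.619, -0.218, -0.0032]
tcp_rot: [180.0, -15.0, 84.1]
force: [-0.8, 0.1, 0.2]
opening: 0.085
gripper_force: 0.0
```

>>> step_arm(plan=[[0.26,0,0.07,0,0,0,85],[0.27,0,0.07,0,0,0,85],[0.27,0,0.07,0,0,0,85],[0.27,0,0.07,0,0,0,85]])

```text
time_s: 14.0
eef_pos: [0.6247, -0.1608, -0.0028]
tcp_rot: [-180.0, -15.0, 83.9]
force: [-0.8, -0.3, -0.6]
opening: 0.0852
gripper_force: 0.7
```

Run:
```python
from pl import *
find('scene');find('side')
s=manip.read_state();print(s['eef_pos'],s['tcp_rot'])
```

```text
scene [24.7 46.7] [0.4157 0.9346 0.02  ]
scene [45.  62.4] [0.5613 0.2686 0.02  ]
scene [51.1 59.6] [ 0.6429 -0.0905  0.02  ]
scene [85.3 89.1] [ 0.6977 -0.3497  0.02  ]
side [27.4 27.5] [-0.3875  0.0486  0.02  ]
side [43.3 62.1] [ 0.8786 -0.6496  0.02  ]
side [37.6 57.4] [ 0.6998 -0.439   0.02  ]
side [45.1 57.7] [ 0.6307 -0.0978  0.02  ]
side [107.6 124.6] [0.5218 0.3681 0.02  ]
[ 0.62490307 -0.15991876 -0.00265643] [-179.9722623   -15.04930191   83.99678021]
```

>>> step_arm(plan=[[0.26,0,0.08,0,0,0,85],[0.27,0,0.07,0,0,0,85],[0.27,0,0.07,0,0,0,85],[0.26,0,0.07,0,0,0,85],[0.27,0,0.07,0,0,0,85],[0.2,0,0.05,0,0,0,85],[0.07,0,0.02,0,0,0,85],[0,0,0,0,0,0,85]])

```text
time_s: 14.9
eef_pos: [0.6339, -0.0794, -0.0028]
tcp_rot: [180.0, -15.0, 84.0]
force: [-0.4, 0.0, -0.1]
opening: 0.0849
gripper_force: 0.0
```

>>> step_arm(plan=[[0.01,0.14,0.01,0.23,0,-0.85,85],[0.01,0.15,0,0.23,0,-0.86,85],[0,0.15,0,0.23,0,-0.85,85],[0.01,0.15,0,0.23,0,-0.85,85],[0.01,0.14,0.01,0.22,0,-0.85,85],[0.01,0.15,0,0.23,0,-0.85,85],[0,0,0,0,0,0,85]])

```text
time_s: 15.6
eef_pos: [0.6762, -0.0685, -0.0032]
tcp_rot: [179.9, -15.0, 126.4]
force: [-0.5, -0.1, -0.3]
opening: 0.0852
gripper_force: 0.0
```

Run:
```python
from pl import *
find('side','pics/s4.png')
s=manip.read_state();print(s['eef_pos'],s['tcp_rot'])
```

```text
side [43.5 62. ] [ 0.8785 -0.6498  0.02  ]
side [37.4 56.1] [ 0.7014 -0.4395  0.02  ]
side [48.9 60.1] [ 0.6408 -0.0182  0.02  ]
side [108.4 145.6] [0.5217 0.3701 0.02  ]
[ 0.67568553 -0.06877681 -0.00331809] [179.97172781 -14.99513933 126.13017583]
```

View pics/s4.png

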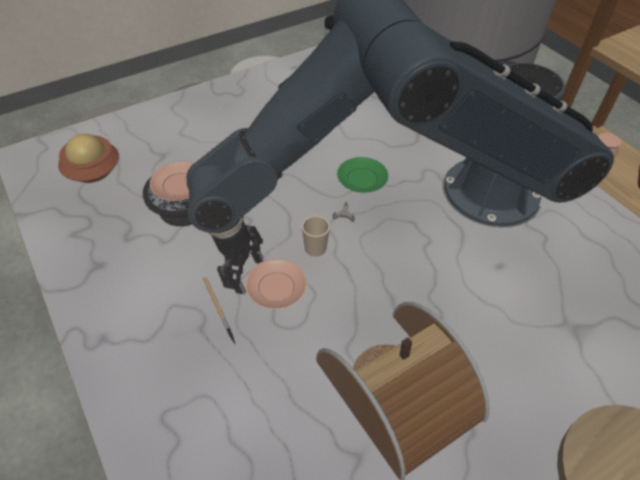

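The plate is at (277,284), cradled and clear of the cup (316,236) and brush. Next is the leg to the mouth, then the pivot.

>>> step_arm(plan=[[0.29,0,0.08,0,0,0,85],[0.29,0,0.07,0,0,0,85],[0.28,0,0.08,0,0,0,85],[0.29,0,0.08,0,0,0,85],[0.29,0,0.07,0,0,0,85],[0.29,0,0.08,0,0,0,85],[0.28,0,0.08,0,0,0,85],[0.29,0,0.07,0,0,0,85]])

```text
time_s: 16.45
eef_pos: [0.6044, 0.0273, -0.0028]
tcp_rot: [180.0, -15.0, 126.1]
force: [0.3, -1.2, -0.7]
opening: 0.0849
gripper_force: 0.8
```

>>> step_arm(plan=[[0.25,0,0.07,0,0,0,85],[0.2,0,0.05,0,0,0,85],[0.1,0,0.03,0,0,0,85],[0,0,0,0,0,0,85]])

```text
time_s: 16.85
eef_pos: [0.588, 0.0507, -0.0028]
tcp_rot: [180.0, -15.0, 126.3]
force: [0.5, -0.1, -0.0]
opening: 0.085
gripper_force: 0.0
```

Run:
```python
from pl import *
from push import *
import push
find('side')
s=manip.read_state();p=s['eef_pos'];print(p,s['tcp_rot'])
push.D=.0602
h=s['tcp_rot'][2];C=p[:2]+.0602*np.array([np.cos(np.radians(h)),np.sin(np.radians(h))]);print(C)
C4=np.array([.552,.288]);h2=np.degrees(np.arctan2(*(C4-C)[::-1]));print(h2)
plan(piv(C,h,h2,5)+[(P(C4,h2),h2,15,14)],85)
```

```text
side [43.3 62.1] [ 0.8786 -0.6497  0.02  ]
side [37.5 57.3] [ 0.6998 -0.439   0.02  ]
side [51.6 62.5] [0.5541 0.101  0.02  ]
side [109.5 135.3] [0.5189 0.3664 0.02  ]
[ 0.58834744  0.05027914 -0.00276178] [179.97108152 -15.00001659 126.25970736]
[0.55274237 0.09882108]
90.22483697435771
[[0.01,-0.15,0.01,-0.23,0,0.87,85],[0.01,-0.15,0,-0.23,0,0.87,85],[0.01,-0.15,0,-0.24,0,0.87,85],[0,-0.15,0,-0.23,0,0.87,85],[0.01,-0.15,0.01,-0.23,0,0.87,85],[0.26,-0.01,0.07,0,0,0,85],[0.27,0.01,0.07,0,0,0,85],[0.26,0,0.07,0,0,0,85]]
[[0.26,0,0.07,0,0,0,85],[0.26,0,0.07,0,0,0,85],[0.26,0,0.07,0,0,0,85],[0.26,0,0.07,0,0,0,85],[0.26,0,0.07,0,0,0,85],[0.26,0,0.07,0,0,0,85],[0.26,0,0.07,0,0,0,85],[0.26,0,0.07,0,0,0,85]]
[[0.27,0,0.07,0,0,0,85],[0.26,0,0.07,0,0,0,85],[0.26,0,0.07,0,0,0,85]]
```

>>> step_arm(plan=[[0.01,-0.15,0.01,-0.23,0,0.87,85],[0.01,-0.15,0,-0.23,0,0.87,85],[0.01,-0.15,0,-0.24,0,0.87,85],[0,-0.15,0,-0.23,0,0.87,85],[0.01,-0.15,0.01,-0.23,0,0.87,85],[0.26,-0.01,0.07,0,0,0,85],[0.27,0.01,0.07,0,0,0,85],[0.26,0,0.07,0,0,0,85]])

```text
time_s: 17.7
eef_pos: [0.5537, 0.0806, -0.0032]
tcp_rot: [180.0, -15.0, 90.4]
force: [-0.4, -0.3, -1.2]
opening: 0.0855
gripper_force: 0.7
```

>>> step_arm(plan=[[0.26,0,0.07,0,0,0,85],[0.26,0,0.07,0,0,0,85],[0.26,0,0.07,0,0,0,85],[0.26,0,0.07,0,0,0,85],[0.26,0,0.07,0,0,0,85],[0.26,0,0.07,0,0,0,85],[0.26,0,0.07,0,0,0,85],[0.2,0,0.05,0,0,0,85]])

```text
time_s: 18.5
eef_pos: [0.5525, 0.185, -0.0032]
tcp_rot: [-180.0, -15.0, 90.2]
force: [-0.6, -1.0, -1.9]
opening: 0.0851
gripper_force: 0.7
```

>>> step_arm(plan=[[0.16,0,0.04,0,0,0,85],[0.14,0,0.04,0,0,0,85],[0.12,0,0.03,0,0,0,85],[0.1,0,0.03,0,0,0,85]])

```text
time_s: 18.9
eef_pos: [0.5525, 0.2111, -0.0032]
tcp_rot: [-180.0, -15.0, 90.2]
force: [0.6, -1.0, -0.9]
opening: 0.0853
gripper_force: 0.7
```

Run:
```python
from pl import *
s=manip.read_state();print(s['eef_pos'],s['tcp_rot'])
c=manip.capture("scene");cv2.imwrite("pics/s5.png",cv2.resize(c["color"][70:220,345:510],None,fx=4,fy=4,interpolation=2))
w=manip.capture("wrist");cv2.imwrite("pics/w5.png",w["color"])
```

```text
[ 0.5524819   0.21109064 -0.00323474] [-179.97490069  -14.99947771   90.22112793]
```

View pics/w5.png

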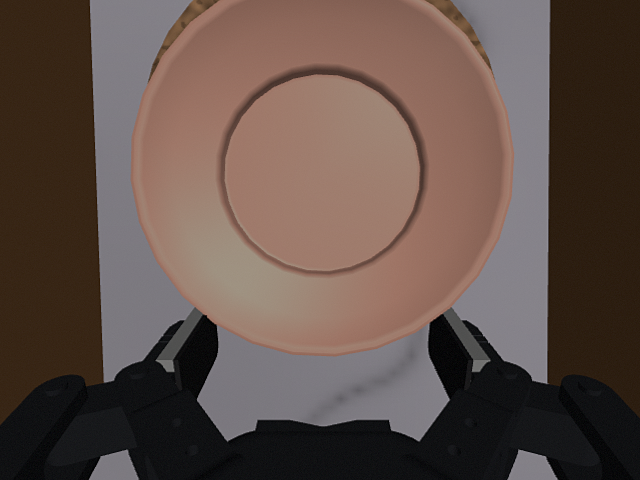

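The plate is cradled and centred between the cheeks (98 and 549 px). About 17 mm remain.

>>> step_arm(plan=[[0.1,0,0.03,0,0,0,85],[0.1,0,0.03,0,0,0,85],[0.08,0,0.02,0,0,0,85],[0.05,0,0.01,0,0,0,85],[0,0,0,0,0,0,85],[0,0,0,0,0,0,85],[0,0,0,0,0,0,85]])

```text
time_s: 19.7
eef_pos: [0.5524, 0.2278, -0.0033]
tcp_rot: [-180.0, -15.0, 90.2]
force: [-0.2, 0.1, 0.1]
opening: 0.0851
gripper_force: 0.0
```

>>> step_arm(plan=[[-0.2,0,-0.05,0,0,0,85],[-0.5,0,-0.13,0,0,0,85],[-0.7,0,-0.19,0,0,0,85],[-0.7,0,-0.19,0,0,0,85],[-0.7,0,-0.19,0,0,0,85],[-0.4,0,-0.9,0,0,0,85],[-0.4,0,-0.9,0,0,0,85],[-0.2,0,-0.9,0,0,0,85]])

```text
time_s: 20.5
eef_pos: [0.5527, -0.0029, 0.1152]
tcp_rot: [-179.9, -15.0, 90.1]
force: [-0.5, 0.3, 1.5]
opening: 0.0851
gripper_force: 0.0
```

Run:
```python
from pl import *
s=manip.read_state();print(s['eef_pos'],s['tcp_rot'])
c=manip.capture("scene");cv2.imwrite("pics/s6.png",cv2.resize(c["color"][70:220,345:510],None,fx=4,fy=4,interpolation=2))
```

```text
[ 0.55266521 -0.00294991  0.11520459] [-179.91854194  -14.99039687   90.11385803]
```

View pics/s6.png

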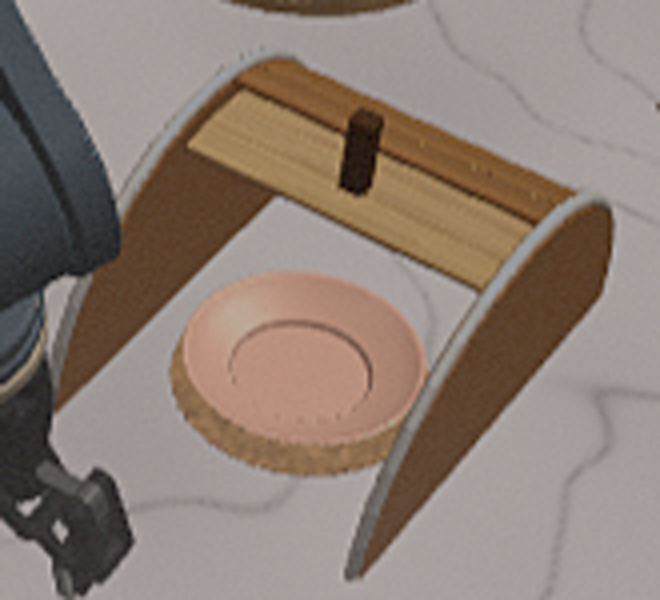

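Run:
```python
from h import *
c=pickle.load(open("d0.pkl","rb"))["scene"]
A=lambda u,v:(345+(u+.5)/4-.5,70+(v+.5)/4-.5)
print(ground(c,*A(305,358),.021), 'mat bottom',ground(c,*A(300,474)),'mat left',ground(c,*A(170,378)))
t=np.arange(0,6.28,.02)
for m in((.5516,.287),(.552,.289)):
    q=np.array([pix(c,(m[0]+.075*np.cos(a),m[1]+.075*np.sin(a),0)) for a in t]); q=(q-[345,70]+.5)*4-.5
    print(m,'left',q[q[:,0].argmin()],'bottom',q[q[:,1].argmax()])
```

```text
[0.55366826 0.28701401 0.021     ] mat bottom [0.59167953 0.22807954 0.        ] mat left [0.49266529 0.24396411 0.        ]
(0.5516, 0.287) left [166.44681579 374.86660469] bottom [312.34586736 479.29575609]
(0.552, 0.289) left [168.99661505 373.24377844] bottom [314.90026489 477.55159118]
```

The plate is within about 5 mm of the mat centre. I'll go back to the tab and close the cover.

Run:
```python
from p import *
p,r=plan([((.553,.03,.26),91,8,5),((.551,.3235,.26),91,0,9),((.551,.3235,.1416),91,0,8)],85)
print()
w=[]
for t in np.linspace(1.61,.225,27)[1:]: w.append(((.551+.003*(1.61-t)/1.36,.317-.16*np.cos(t),.16*np.sin(t)-.0187),91,0,1))
plan(w,10,start=(np.array([.551,.3235,.1416]),rot(91)))
```

```text
[[0.28,-0.01,-0.5,0.02,-0.17,-0.02,85],[0.27,-0.01,-0.5,0.01,-0.17,-0.02,85],[0.25,0,-0.51,0.02,-0.17,-0.02,85],[0.24,-0.01,-0.52,0.01,-0.18,-0.02,85],[0.23,-0.01,-0.52,0.02,-0.17,-0.02,85],[0.65,0.01,0.09,0,-0.11,0,85],[0.65,0,0.08,0,-0.11,0,85],[0.65,0.01,0.07,0,-0.11,0,85]]
[[0.65,0.01,0.06,0,-0.11,0,85],[0.65,0,0.05,0,-0.11,0,85],[0.65,0.01,0.04,0,-0.11,0,85],[0.65,0.01,0.03,0,-0.11,0,85],[0.65,0,0.02,0,-0.12,0,85],[0.65,0.01,0.01,0,-0.11,0,85],[0,0,0.3,0,0,0,85],[0,0,0.29,0,0,0,85]]
[[0,0,0.3,0,0,0,85],[0,0,0.29,0,0,0,85],[0,0,0.3,0,0,0,85],[0,0,0.3,0,0,0,85],[0,0,0.29,0,0,0,85],[0,0,0.3,0,0,0,85]]

[[-0.18,0,0.01,0,0,0,10],[-0.17,0,0,0,0,0,10],[-0.17,0,0.02,0,0,0,10],[-0.16,0,0.02,0,0,0,10],[-0.17,0,0.04,0,0,0,10],[-0.17,0,0.04,0,0,0,10],[-0.16,0,0.05,0,0,0,10],[-0.16,0,0.06,0,0,0,10]]
[[-0.15,0,0.07,0,0,0,10],[-0.16,-0.01,0.08,0,0,0,10],[-0.14,0,0.08,0,0,0,10],[-0.15,0,0.09,0,0,0,10],[-0.14,0,0.1,0,0,0,10],[-0.13,0,0.11,0,0,0,10],[-0.12,0,0.12,0,0,0,10],[-0.12,0,0.12,0,0,0,10]]
[[-0.12,0.01,0.12,0,0,0,10],[-0.11,0,0.14,0,0,0,10],[-0.1,0,0.13,0,0,0,10],[-0.09,0,0.15,0,0,0,10],[-0.08,0,0.15,0,0,0,10],[-0.08,0,0.15,0,0,0,10],[-0.07,0,0.15,0,0,0,10],[-0.06,0,0.16,0,0,0,10]]
[[-0.05,0,0.17,0,0,0,10],[-0.04,0,0.16,0,0,0,10]]
```

>>> step_arm(plan=[[0.28,-0.01,-0.5,0.02,-0.17,-0.02,85],[0.27,-0.01,-0.5,0.01,-0.17,-0.02,85],[0.25,0,-0.51,0.02,-0.17,-0.02,85],[0.24,-0.01,-0.52,0.01,-0.18,-0.02,85],[0.23,-0.01,-0.52,0.02,-0.17,-0.02,85],[0.65,0.01,0.09,0,-0.11,0,85],[0.65,0,0.08,0,-0.11,0,85],[0.65,0.01,0.07,0,-0.11,0,85]])

```text
time_s: 21.35
eef_pos: [0.5503, 0.1335, 0.2527]
tcp_rot: [-179.5, -5.5, 91.1]
force: [1.3, -0.6, 0.2]
opening: 0.0851
gripper_force: 0.0
```

>>> step_arm(plan=[[0.65,0.01,0.06,0,-0.11,0,85],[0.65,0,0.05,0,-0.11,0,85],[0.65,0.01,0.04,0,-0.11,0,85],[0.65,0.01,0.03,0,-0.11,0,85],[0.65,0,0.02,0,-0.12,0,85],[0.65,0.01,0.01,0,-0.11,0,85],[0,0,0,0,0,0,85]])

```text
time_s: 22.05
eef_pos: [0.548, 0.3311, 0.2526]
tcp_rot: [-179.5, -0.1, 91.3]
force: [0.6, -0.1, -0.1]
opening: 0.0847
gripper_force: 0.0
```

>>> step_arm(plan=[[0,0,0.3,0,0,0,85],[0,0,0.29,0,0,0,85],[0,0,0.3,0,0,0,85],[0,0,0.29,0,0,0,85],[0,0,0.3,0,0,0,85],[0,0,0.3,0,0,0,85],[0,0,0.29,0,0,0,85],[0,0,0.3,0,0,0,85]])

```text
time_s: 22.85
eef_pos: [0.5476, 0.3284, 0.1336]
tcp_rot: [-179.5, -0.1, 91.1]
force: [-0.0, -0.1, -0.3]
opening: 0.0852
gripper_force: 0.0
```

>>> step_arm(plan=[[0,0,0,0,0,0,10],[0,0,0,0,0,0,10],[0,0,0,0,0,0,10],[0,0,0,0,0,0,10],[0,0,0,0,0,0,10],[0,0,0,0,0,0,10],[0,0,0,0,0,0,10]], squeeze=40)

```text
time_s: 23.55
eef_pos: [0.548, 0.3289, 0.1355]
tcp_rot: [-179.6, -0.2, 91.1]
force: [0.7, 3.8, 3.1]
opening: 0.0096
gripper_force: 1.9
```

The opening of 9.6 mm is too small for a grip on the fin, so I'll look.

Run:
```python
from pl import *
c=manip.capture("scene")["color"][50:220,345:510];w=manip.capture("side")["color"][270:440,310:475]
cv2.imwrite("pics/x7.png",np.hstack([cv2.resize(c,(400,412),interpolation=2),cv2.resize(w,(400,412),interpolation=2)]))
```

```text
(no output)
```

View pics/x7.png

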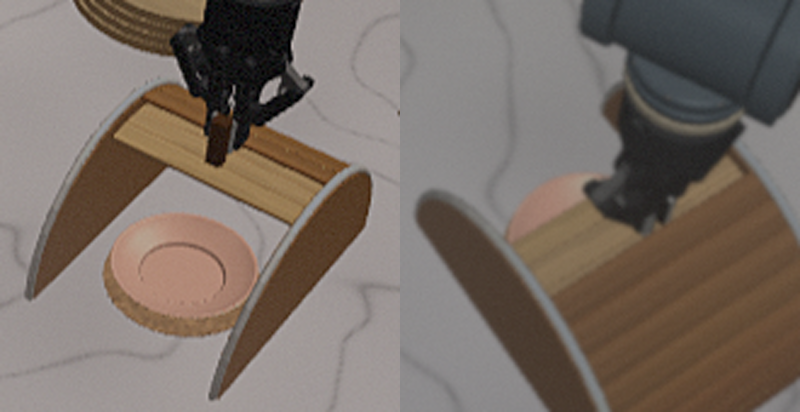

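The fingers closed behind the fin, so the cover sits slightly forward of the stop. I'll open, shift forward and regrip.

>>> step_arm(plan=[[0,0,0,0,0,0,85],[0,0,0,0,0,0,85],[0,0,0,0,0,0,85],[0,0,-0.1,0,0,0,85],[-0.17,0,0,0,0,0,85],[-0.17,0.06,0,0,0,0,85],[0,0,0,0,0,0,85]])

```text
time_s: 24.35
eef_pos: [0.5514, 0.3101, 0.1398]
tcp_rot: [-179.5, -0.1, 91.1]
force: [0.3, -0.1, -0.7]
opening: 0.0849
gripper_force: 0.0
```

>>> step_arm(plan=[[0,0,0,0,0,0,10],[0,0,0,0,0,0,10],[0,0,0,0,0,0,10],[0,0,0,0,0,0,10],[0,0,0,0,0,0,10],[0,0,0,0,0,0,10],[0,0,0,0,0,0,10]])

```text
time_s: 25.05
eef_pos: [0.551, 0.3117, 0.1399]
tcp_rot: [-179.5, -0.1, 91.2]
force: [-2.3, -0.0, 1.3]
opening: 0.0157
gripper_force: 40.3
```

Run:
```python
from p import *
w=[]
for t in np.linspace(1.537,.22,25)[1:]: w.append(((.551+.003*(1.537-t)/1.3,.317-.16*np.cos(t),.16*np.sin(t)-.0195),91,0,1))
plan(w,10)
```

```text
[[-0.18,0,0,-0.06,-0.02,0.02,10],[-0.17,0,0.02,0,0,0,10],[-0.17,0,0.03,0,0,0,10],[-0.18,0,0.04,0,0,0,10],[-0.16,0,0.05,0,0,0,10],[-0.17,0,0.06,0,0,0,10],[-0.16,0,0.06,0,0,0,10],[-0.16,0,0.08,0,0,0,10]]
[[-0.15,0,0.08,0,0,0,10],[-0.15,0,0.1,0,0,0,10],[-0.15,0,0.1,0,0,0,10],[-0.14,0,0.1,0,0,0,10],[-0.13,0,0.12,0,0,0,10],[-0.12,0,0.12,0,0,0,10],[-0.12,0,0.13,0,0,0,10],[-0.11,0,0.14,0,0,0,10]]
[[-0.11,0,0.14,0,0,0,10],[-0.09,0,0.15,0,0,0,10],[-0.09,0,0.15,0,0,0,10],[-0.08,0,0.16,0,0,0,10],[-0.07,0,0.16,0,0,0,10],[-0.06,0.01,0.16,0,0,0,10],[-0.05,0,0.17,0,0,0,10],[-0.05,0,0.17,0,0,0,10]]
```

>>> step_arm(plan=[[-0.18,0,0,-0.06,-0.02,0.02,10],[-0.17,0,0.02,0,0,0,10],[-0.17,0,0.03,0,0,0,10],[-0.18,0,0.04,0,0,0,10],[-0.16,0,0.05,0,0,0,10],[-0.17,0,0.06,0,0,0,10],[-0.16,0,0.06,0,0,0,10],[-0.16,0,0.08,0,0,0,10]])

```text
time_s: 25.85
eef_pos: [0.5524, 0.2446, 0.1232]
tcp_rot: [179.9, -0.1, 91.0]
force: [-0.3, 5.4, 2.8]
opening: 0.0152
gripper_force: 41.1
```

>>> step_arm(plan=[[-0.15,0,0.08,0,0,0,10],[-0.15,0,0.1,0,0,0,10],[-0.15,0,0.1,0,0,0,10],[-0.14,0,0.1,0,0,0,10],[-0.13,0,0.12,0,0,0,10],[-0.12,0,0.12,0,0,0,10],[-0.12,0,0.13,0,0,0,10],[-0.11,0,0.14,0,0,0,10]])

```text
time_s: 26.65
eef_pos: [0.5534, 0.1898, 0.0783]
tcp_rot: [180.0, 0.0, 91.0]
force: [-0.8, 1.5, 5.5]
opening: 0.0154
gripper_force: 41.7
```

>>> step_arm(plan=[[-0.11,0,0.14,0,0,0,10],[-0.09,0,0.15,0,0,0,10],[-0.09,0,0.15,0,0,0,10],[-0.08,0,0.16,0,0,0,10],[-0.07,0,0.16,0,0,0,10],[-0.06,0.01,0.16,0,0,0,10],[-0.05,0,0.17,0,0,0,10]])

```text
time_s: 27.35
eef_pos: [0.554, 0.162, 0.0234]
tcp_rot: [-180.0, 0.1, 91.0]
force: [-0.8, -1.2, 4.6]
opening: 0.0154
gripper_force: 41.3
```

>>> step_arm(plan=[[-0.03,0,0.08,0,0,0,10],[0,0,0.06,0,0,0,10],[0,0,0,0,0,0,10]])

```text
time_s: 27.65
eef_pos: [0.554, 0.1603, 0.0163]
tcp_rot: [-180.0, 0.1, 91.0]
force: [1.6, -7.1, -0.9]
opening: 0.0154
gripper_force: 40.4
```

>>> step_arm(plan=[[0.03,0,0.06,0,0,0,10],[0,0,0.04,0,0,0,10],[0,0,0,0,0,0,10]])

```text
time_s: 27.95
eef_pos: [0.554, 0.1604, 0.0128]
tcp_rot: [-179.9, 0.2, 91.0]
force: [-4.9, -20.0, 19.7]
opening: 0.0153
gripper_force: 42.9
```

>>> step_arm(plan=[[0,0,0,0,0,0,85],[0,0,0,0,0,0,85],[0,0,0,0,0,0,85],[0,0,0,0,0,0,85],[-0.1,0,-0.5,0,0,0,85],[-0.1,0,-0.8,0,0,0,85],[-0.4,0,-0.8,0,0,0,85],[-0.4,0,-0.8,0,0,0,85]])

```text
time_s: 28.75
eef_pos: [0.5546, 0.1129, 0.1582]
tcp_rot: [-180.0, 0.0, 91.0]
force: [0.6, 0.1, 0.1]
opening: 0.0851
gripper_force: 0.0
```

>>> step_arm(plan=[[-0.8,0,-0.4,0,0,0,85],[-0.9,0,0,0,0,0,85],[-0.9,0,0,0,0,0,85],[0,0,0,0,0,0,85],[0,0,0,0,0,0,85]])

```text
time_s: 29.25
eef_pos: [0.557, -0.0174, 0.1768]
tcp_rot: [-180.0, 0.0, 90.9]
force: [-0.6, 0.1, 0.2]
opening: 0.0848
gripper_force: 0.0
```

Run:
```python
from pl import *
c=manip.capture("scene")["color"]
full=cv2.resize(c,(400,300),interpolation=3)
z=cv2.resize(c[70:220,345:510],(400,364),interpolation=2)
w=cv2.resize(manip.capture("wrist")["color"],(400,300),interpolation=3)
can=np.zeros((600,800,3),np.uint8);can[:300,:400]=full;can[:364,400:]=z;can[300:,:400]=w
cv2.imwrite("pics/x8.png",can)
# tab end measure overlay prediction
s=pickle.load(open("d0.pkl","rb"))["scene"]
for q in(0,.05,.1):
    t=.244+q; u=pix(s,(.5545,.317-.179*np.cos(t),.179*np.sin(t)));print(q,(u-[345,70])*400/165+[400,0])
```

```text
0 [499.27112415 289.22623949]
0.05 [501.71821516 281.01788789]
0.1 [504.45284515 272.55718825]
```

View pics/x8.png

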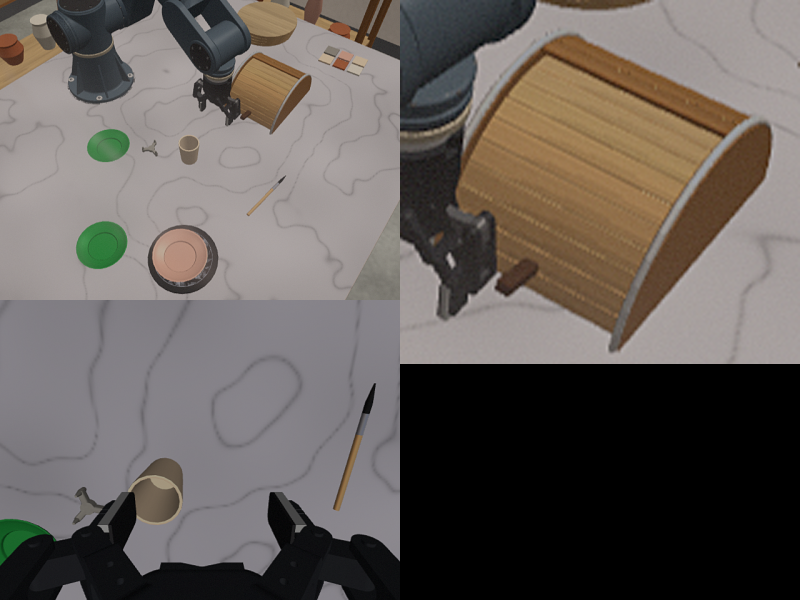

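The tab end at about (507,286) matches a shut cover, since 0 rad predicts (499,289). The push met a hard stop, and the cup, spur, brush and spare plate look undisturbed, so I'm handing in.

```bash
python3 -c "
from station import manip
print(manip.hand_in())"
```

```text
the job is handed in; nothing more can be done
None
```

The job is handed in, but no verdict came back: the cover is rolled shut against its stop, the plate was about 5 mm from the mat's centre when last seen before closing, and the cup, spur, brush and other plate look undisturbed.

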